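# Gauge a centrifuge sleeve and show the reading

## Task

Lay the upright metal centrifuge sleeve on its side in the blue V cradle, closed end towards the orange end plate, without dropping it, and let go of it. Then take the gauge rod by its green handle, slide it into the sleeve's open end until the collar stops against the rim, draw it right out again, and finish while still holding it in the gripper: level and still, tip about 10 cm above the middle of the white tile, touching nothing else. Leave the sleeve lying in the cradle and do not disturb the other things on the bench.

Things in the scene. Friction and masses are not known exactly. Their poses are not given: they have to be found in the camera images.
- sleeve: Aluminium centrifuge sleeve, loose: straight tube 40 mm outside diameter, 130 mm long, 0.2-0.35 kg; one end closed (blue band near it), the other open, bore 22 mm diameter, 122 mm deep. Starts standing on the bench, open end up. Origin: centre of the closed end's outer face; z runs along the tube to the open end.
- sleeve_mouth (a point): Centre of the sleeve's open rim, 130 mm from the origin along the sleeve's z.
- cradle: Blue cradle fixed to the bench: two white V supports (45 degree faces, 14 mm thick in x, at x = -45 and +45 mm, 80 mm wide, tops 53 mm up; 76 mm free between them for fingers) on a base 10 mm thick, x -85 to 65, y +-40 mm. Origin: on the bench midway between the supports; x points out of the open end (where the rod goes in), z up.
- cradle_axis (a point): Where the middle of the laid sleeve belongs: 50 mm above the cradle's origin. The axis of a 40 mm tube in the V's passes here along the cradle's x. The orange end plate closes the -x side: inner face at x = -70 mm, top 64 mm up, 60 mm wide. A properly laid sleeve has its closed end at x = -70 to -45 mm; it can slide in the V's when pushed.
- rod: Gauge rod, loose, 0.14-0.21 kg: green handle 75 long, 18 wide (y), 22 mm high (z); brass collar disc 38 mm diameter, 8 thick; steel rod 15 mm diameter, 95 long, red rings near the tip. Starts level on its rest, z up, axis 45 mm up. Origin: on the axis at the collar's front face, which stops on the sleeve's rim. x points to the tip (x = +95); collar -8 to 0, handle -83 to -8 mm.
- rod_tip (a point): Centre of the gauge rod's tip, 95 mm from the rod's origin along its x.
- rest: Grey rest fixed to the bench under the gauge rod: base 180 x 60 x 10 mm, a fork under the steel rod at x = +60 mm (36 mm wide, cheeks 52 mm up) and a post under the handle's rear end, x = -82 to -72 mm; the sides of the handle are free. Origin: on the bench below the rod's origin; x as the rod's x, z up.
- tile: White round reading tile fixed to the bench, 80 mm diameter, 6 mm thick. Origin: centre of its underside, on the bench.
- wash_bottle: Bystander, loose: white wash bottle with blue cap, 60 mm diameter, 170 mm tall. Origin: centre of its underside.
- carton: Bystander, loose: yellow carton 50 x 75 x 100 mm (x, y, z). Origin: centre of its underside.
- tube_rack: Bystander, loose: grey tube rack, block 85 x 165 x 40 mm with eight holes in its top. Origin: centre of its underside.
- jar: Bystander, loose: amber jar with red lid, 52 mm diameter, 65 mm tall. Origin: centre of its underside.
- marker: Bystander, loose: blue marker pen with black cap lying on the bench, about 132 x 14 x 14 mm, along its x axis. Origin: centre of its underside.
- dish: Bystander, loose: clear shallow dish, 90 mm diameter, 15 mm high. Origin: centre of its underside.
Not all that is in view belongs to the job. What is shaped like the sleeve but black is not meant. Of the things that look like the rod, the smaller one is meant.

How it is judged:
By the outcome, as a careful person would: the job done as asked, in the order asked, and still so for the second after the job is handed in, while the arm keeps its last pose, push and grip.
It also fails if it takes over 67 s, if anything falls off the work surface, if the arm or the gripper's body presses on something with over 40 N, if the wrist force passes 120 N, or if a joint passes its speed limit or range.

## Robot

A 6-joint arm with a two-finger parallel gripper is mounted at the origin on the work surface. World frame = base frame: x ahead of the robot, y to its left, z up, the work surface at z = 0. Lengths are in m, angles in rad, forces in N, time in s.
With the tool pointing down it reaches from about 0.35 to 0.85 m from the base axis. Payload 8.1 kg.
Tool frame: the origin (TCP) lies at the very end of the fingers, on their centre line; the grasp point (between the pads) lies 19 mm behind it; z points along the fingers, y is the line along which they close (so a half turn about z gives the same grasp; the last joint's range is limited). The gripper opens to 93 mm and grips with 3 to 60 N. Pads are 15 mm wide; open, the fingers measure 128 mm over their backs; the gripper's body (75 mm by 188 mm) begins 65 mm behind the grasp point.
Start: joints at [-1.237, 0.13, 1.488, -0, 1.523, -0.085], TCP at [0.244, -0.548, 0.18] pointing down, gripper open.
Joint ranges: [-2.96, 2.96], [-0.89, 2.26], [0.02, 2.5], [-1.34, 4.48], [0, 2.73], [-2.66, 2.66]. Speed limits (rad/s): [2.39, 2.39, 2.79, 3.14, 3.14, 3.14].

## Interface

Orientations are given as a rotation vector (axis times angle).
In Python, from plant import monitor, eyes, ticket gives the robot as it stands.
- The arm moves only by the tool arm_command, never from a script. Its argument "deltas" is a list that holds one entry, the list of rows, each a list of 6 numbers: the shift along the world's x, y, z in cm, then the turn, a rotation vector about the world's x, y, z in degrees. In form: [[[tx, ty, tz, rx, ry, rz], ...]]. A call has 1 to 12 rows; each row shifts and turns the commanded pose from where the row before left it; what a row does not reach is not made up. A row lasts 1/12 s, in which the tool goes at most 41.7 mm and 7.16 degrees, less where a joint would pass 70% of its speed; a pose out of reach is approached as far as the arm can. A call is refused whole if a number of a shift passes 4.17 or a number of a turn 7.16, either way. A call with a gripper value outside its range is refused whole. "gripper" is the opening, from -1 (shut) to 1 (fully open), set as the call begins (left out, the last holds). The fingers move at their own pace and stop on an object; "squeeze" is the grip in N (left out, the last holds). Time passes only in rows, so rows that do not move let the fingers close. It gives the time, the measured TCP pose, the force, the opening and the grip force at its end, in the units of the state.
- monitor.read_state(): the state, without advancing time (a new reading comes with each control period).
- eyes.read_camera(name): name is "scene" or "top"; returns the picture (480x640x3 uint8, blue, green, red); there is no depth.
- eyes.camera_model(name): a dict with "fx", "fy", "cx", "cy" (pixels), "rvec" (rotation vector, rad) and "tvec" (3), from world to camera coordinates, as OpenCV has them. Camera axes: x right, y down, z forward; pixel columns grow to the right and rows downward; lengths in m; the calibration is good to about 2 mm. A picture is of the moment at which its call begins. camera_model takes no time and is no camera call.
- ticket.close_job(): hands the job in; it is judged then, once.
The state is a dict: "t": time; "q": joint angles; "dq": joint speeds; "joint_torque": joint torques, N m; "tool_pos": TCP position; "orientation": TCP orientation; "force": force on the tool from outside, world axes, zero at the start; "wrist_torque": the same for the moment, N m; "opening": finger opening in m; "gripper_force": force on a finger pad.
Only numpy, scipy, OpenCV 4.12 (cv2) and the standard library are available. Lean on these libraries where they do the work, as an engineer would, in place of code of your own. Each camera call takes 0.05 s, during which the arm holds its last target. There are 200 camera calls.

## Working session

There is one attempt and no reset: what is moved stays moved. The work goes in short steps, Python scripts to look and compute and a tool call to move; the robot and the scene stay as the last step left them, time stands still between calls to the robot, and variables do not carry over. Pictures are saved under pics/ and viewed, at most 10 in all, crops included, and the job is handed in when it is done.

Besides the shell and the picture viewer there is one more tool, called in YAML: its name, and indented under it one key for each argument. arm_command: Moves the arm, as the interface text tells. Its arguments: {"type":"object","properties":{"deltas":{"type":"array"},"gripper":{"type":"number"},"squeeze":{"type":"number"}},"required":["deltas"]}

```bash
ls; mkdir -p pics; cat > h.py <<'E'
import numpy as np, cv2
from plant import monitor, eyes, ticket
def cam(n):
    m=eyes.camera_model(n); K=np.array([[m['fx'],0,m['cx']],[0,m['fy'],m['cy']],[0,0,1]]); R=cv2.Rodrigues(np.array(m['rvec'],float))[0]; return K,R,np.array(m['tvec'],float).ravel()
def ray(n,u,v):
    K,R,t=cam(n); return -R.T@t, R.T@np.linalg.inv(K)@np.array([u,v,1.])
def plane(n,u,v,z):
    o,d=ray(n,u,v); return o+d*(z-o[2])/d[2]
def proj(n,p):
    K,R,t=cam(n); q=K@(R@np.array(p,float)+t); return q[:2]/q[2]
def tri(a,b):
    (o1,d1),(o2,d2)=ray('top',*a),ray('scene',*b)
    s=np.linalg.lstsq(np.c_[d1,-d2],o2-o1,rcond=None)[0]; p,q=o1+d1*s[0],o2+d2*s[1]; return (p+q)/2,np.linalg.norm(p-q)
E
python3 - <<'E'
from h import *
for n in('top','scene'):
    cv2.imwrite(f'pics/{n}0.png',eyes.read_camera(n)); print(n,ray(n,320,240)); print(cam(n)[0])
s=monitor.read_state();print(s)
E
```

```text
pics
top (array([0.38930313, 0.03300657, 1.49407943]), array([ 0.08995432, -0.00243518, -0.99598887]))
[[503.7941342    0.         315.20083034]
 [  0.         503.7941342  239.55415551]
 [  0.           0.           1.        ]]
scene (array([1.24808748, 0.83880792, 0.87555183]), array([-0.53923301, -0.62495278, -0.56456161]))
[[585.44203732   0.         324.81328026]
 [  0.         585.44203732 240.38664031]
 [  0.           0.           1.        ]]
{'t': 0.1, 'q': array([-1.23741150e+00,  1.31064123e-01,  1.48917414e+00, -3.05146974e-05,
        1.52301447e+00, -8.54234670e-02]), 'dq': array([ 0.00087663, -0.00180416, -0.00201368, -0.00125133,  0.00155312,
       -0.00107133]), 'joint_torque': array([ 1.24091392e-03, -5.61341965e+01, -4.93093729e+01,  7.70729897e-02,
        2.91472737e-02, -3.53544215e-05]), 'tool_pos': array([ 0.24380709, -0.54759183,  0.1789032 ]), 'orientation': array([-3.07135625e+00, -6.52725777e-01,  3.69784487e-04]), 'force': array([-0.21184814, -0.74243691, -0.51903612]), 'wrist_torque': array([-0.00371973,  0.02214418,  0.0220135 ]), 'gripper_force': 0.0, 'opening': 0.09321056072743938}
```

View pics/top0.png

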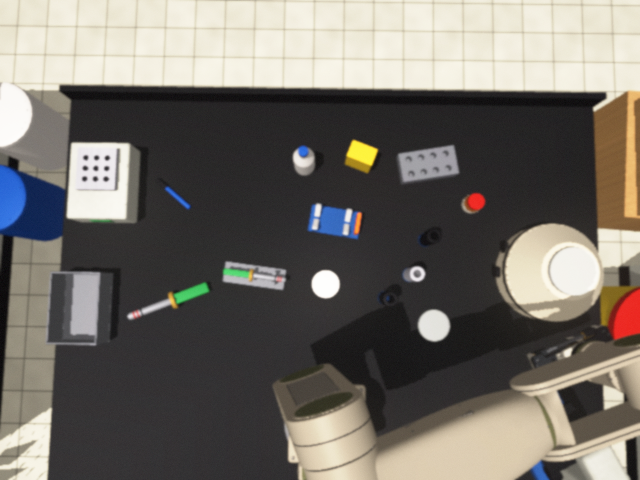

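View pics/scene0.png

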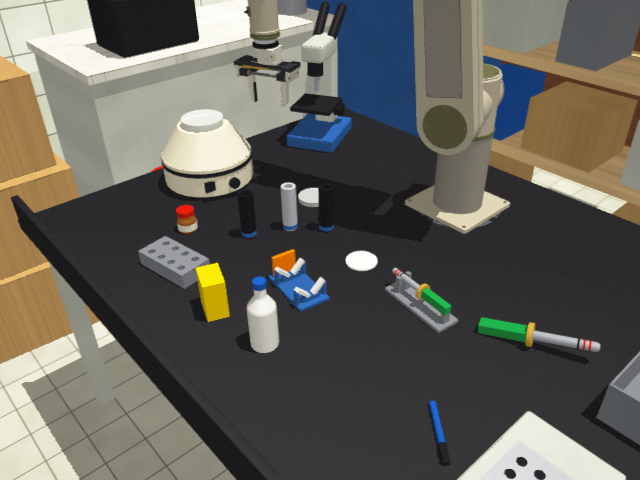

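The top view shows these candidates:
- **Sleeve:** the grey-white tube at (414,274) is the one. The black look-alikes at (432,236) and (390,298) are rejected. In the scene view the tube is at (289,207), and the black ones are at (247,213) and (326,208).
- **Rod:** the smaller one on the rest at (254,275) is the one. The larger one at (168,300) is rejected.
- **Cradle:** (336,221), with the orange plate at (358,224).
- **Tile:** (325,284).

```bash
cat > meas.py <<'E'
from h import *
def blobs(img,lo,hi,roi,minA=8):
    x0,y0,x1,y1=roi; m=cv2.inRange(cv2.cvtColor(img[y0:y1,x0:x1],cv2.COLOR_BGR2HSV),lo,hi)
    n,l,s,c=cv2.connectedComponentsWithStats(m)
    return sorted([(int(s[i,4]),(c[i]+[x0,y0]).round(1).tolist(),(s[i,:4]+[x0,y0,0,0]).tolist()) for i in range(1,n) if s[i,4]>=minA],reverse=True)[:6]
E
python3 - <<'E'
from meas import *
T=cv2.imread('pics/top0.png');S=cv2.imread('pics/scene0.png')
print('origin',proj('top',[0,0,0]),proj('top',[.4,0,0]),proj('top',[0,.4,0]))
W=((0,0,120),(179,60,255))
def f(z,uv):return plane('top',*uv,z).round(4)
print('tile',[(b,f(.006,b[1])) for b in blobs(T,*W,(305,262,348,305),50)])
print('sleeve top',[(b,f(.13,b[1])) for b in blobs(T,*W,(398,258,430,288))])
print('sleeve sc',blobs(S,*W,(275,175,305,240)))
print('cradle white',[(b,f(.05,b[1])) for b in blobs(T,*W,(300,195,370,245))])
print('orange',[(b,f(.064,b[1])) for b in blobs(T,(5,150,120),(18,255,255),(300,195,370,245))])
print('blue',[(b,f(.01,b[1])) for b in blobs(T,(100,120,80),(125,255,255),(300,195,370,245))])
print('green',[(b,f(.056,b[1])) for b in blobs(T,(45,120,60),(80,255,255),(215,255,292,295))])
print('brass',[(b,f(.064,b[1])) for b in blobs(T,(15,120,90),(32,255,255),(215,255,292,295))])
print('red',[(b,f(.052,b[1])) for b in blobs(T,(0,90,90),(6,255,255),(215,255,292,295),3)])
a=cv2.resize(T[190:310,215:445],None,fx=3.4,fy=3.4,interpolation=cv2.INTER_CUBIC)
b=cv2.resize(S[175:325,235:465],None,fx=1.2,fy=1.2,interpolation=cv2.INTER_CUBIC)
o=np.zeros((a.shape[0]+b.shape[0],a.shape[1],3),np.uint8);o[:a.shape[0]]=a;o[a.shape[0]:,:b.shape[1]]=b
cv2.imwrite('pics/crop1.png',o)
E
```

```text
origin [327.55171871 421.2452013 ] [329.32539522 282.01933805] [189.063716   418.84898592]
tile [((672, [325.2, 283.8], [311, 270, 29, 29]), array([0.3946, 0.0122, 0.006 ]))]
sleeve top [((230, [415.0, 274.0], [404, 266, 21, 16]), array([ 0.4242, -0.228 ,  0.13  ]))]
sleeve sc [(585, [288.8, 203.5], [280, 182, 17, 44]), (79, [301.7, 196.4], [298, 189, 7, 16])]
cradle white [((80, [348.1, 214.7], [345, 208, 8, 14]), array([ 0.5943, -0.0507,  0.05  ])), ((78, [317.7, 209.6], [315, 203, 7, 14]), array([0.608 , 0.0374, 0.05  ])), ((62, [315.3, 224.1], [312, 219, 7, 11]), array([0.5656, 0.0437, 0.05  ])), ((60, [345.7, 229.1], [343, 224, 6, 11]), array([ 0.5524, -0.0441,  0.05  ]))]
orange [((93, [357.9, 222.8], [355, 213, 7, 21]), array([ 0.5694, -0.0781,  0.064 ]))]
blue [((927, [331.7, 221.5], [307, 204, 52, 35]), array([ 0.579 , -0.0045,  0.01  ]))]
green [((140, [235.5, 272.2], [223, 269, 26, 8]), array([0.4234, 0.2691, 0.056 ]))]
brass [((30, [250.4, 274.5], [249, 270, 4, 11]), array([0.4174, 0.2253, 0.064 ]))]
red []
```

View pics/crop1.png

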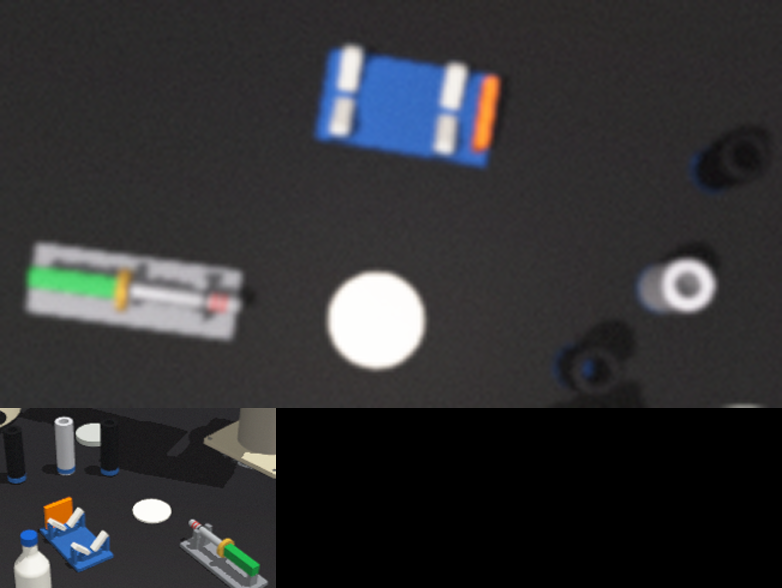

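The crop confirms the choice: light grey open tube with its rim at top-view pixel (417,274), both neighbours black; the small rod is on the rest with its tip to the right, and the orange plate is on the right side of the cradle.

```bash
python3 - <<'E'
from meas import *
T=cv2.imread('pics/top0.png');S=cv2.imread('pics/scene0.png')
P=lambda u,v,z:plane('top',u,v,z).round(4)[:2]
cr=lambda x,y:(215+x/3.4-.35,190+y/3.4-.35)
# sleeve rim: fit ellipse on bright mask
m=cv2.inRange(T[258:290,398:432],(150,)*3,(255,)*3);c=max(cv2.findContours(m,0,1)[0],key=cv2.contourArea)
e=cv2.minEnclosingCircle(c);print('rim',e,P(e[0][0]+398,e[0][1]+258,.13))
print('scene bottom centre?',[plane('scene',u,v,0).round(3)[:2] for u,v in[(289.5,229),(247.5,235),(326.5,228)]])
for n,x,y in[('decoyA',744,155),('decoyB',595,368)]:print(n,P(*cr(x,y),.13))
for n,u,v,z in[('bottle',303.5,152,.17),('carton',362,152,.1),('jar',476,201,.065),('dish',434,325,.015),('rack',428,164,.04),('marker',176,194,.01)]:print(n,P(u,v,z))
hsv=lambda I:cv2.cvtColor(I,cv2.COLOR_BGR2HSV)
# cradle base
m=cv2.inRange(hsv(T)[195:245,300:370],(100,120,60),(125,255,255));p=cv2.findNonZero(m)+[300,195]
r=cv2.boxPoints(cv2.minAreaRect(p.astype(np.float32)));q=np.array([P(*a,.01) for a in r]);print('base corners',q.tolist())
# rest base
g=cv2.inRange(T[255:297,215:292],(70,70,70),(255,255,255));k=max(cv2.findContours(g,0,1)[0],key=cv2.contourArea)
r=cv2.boxPoints(cv2.minAreaRect((k+[215,255]).astype(np.float32)));q=np.array([P(*a,.01) for a in r]);print('rest corners',q.tolist(),q.mean(0))
# scene collars
print('scene brass',blobs(S,(15,150,120),(32,255,255),(405,275,445,310)),'green',blobs(S,(45,120,60),(80,255,255),(405,275,465,330)),'orange',blobs(S,(5,150,120),(18,255,255),(265,245,305,285)),'tile',blobs(S,(0,0,150),(179,60,255),(340,245,382,275),50))
# rod axis: green+steel rows
m=cv2.inRange(hsv(T)[262:292,218:290],(45,120,60),(80,255,255))
p=(cv2.findNonZero(m)+[218,262]).reshape(-1,2).astype(np.float32)
w=np.array([plane('top',*a,.056)[:2] for a in p]);v=cv2.fitLine(w.astype(np.float32),2,0,.01,.01).ravel();print('handle line',v,np.degrees(np.arctan2(v[1],v[0])))
E
```

```text
rim ((18.514705657958984, 15.867647171020508), 7.714874267578125) [ 0.4246 -0.2321]
scene bottom centre? [array([ 0.438, -0.227]), array([ 0.539, -0.281]), array([ 0.36 , -0.162])]
decoyA [ 0.5301 -0.2784]
decoyB [ 0.359  -0.1598]
bottle [0.7452 0.0774]
carton [ 0.7663 -0.0853]
jar [ 0.6371 -0.4155]
dish [ 0.2804 -0.3047]
rack [ 0.7492 -0.2842]
marker [0.6549 0.4615]
base corners [[0.5502, 0.0697], [0.6335, 0.0573], [0.6101, -0.0949], [0.5272, -0.0818]]
rest corners [[0.3955, 0.3184], [0.4607, 0.3112], [0.4368, 0.1235], [0.3719, 0.1315]] [0.416225 0.22115 ]
scene brass [(85, [421.2, 289.6], [416, 284, 14, 15])] green [(395, [436.1, 301.1], [422, 288, 30, 28])] orange [(390, [283.9, 260.3], [271, 249, 25, 27])] tile [(515, [361.1, 260.4], [345, 251, 33, 20])]
handle line [0.11243309 0.9936593  0.42355856 0.26913586] 83.5444
```

```bash
python3 - <<'E'
from meas import *
S=cv2.imread('pics/scene0.png')
c=np.array([.5815,-.003]);x=np.array([.1495,.9888]);P=lambda n,p:proj(n,p).round(1)
print('sleeve proj scene',P('scene',[.4246,-.2321,.13]),P('scene',[.4246,-.2321,0]))
# scene sleeve silhouette axis per row (grey), width
g=S[:,270:310].max(2)
for r in range(182,236,6):
    k=np.where(g[r,:]>105)[0]+270; print(r,k.min() if len(k) else '',k.max() if len(k) else '',end=' | ')
print()
o=c-.0735*x;print('orange top/bot proj',P('scene',[*(c-.070*x),.064]),P('scene',[*(c-.070*x),.01]),P('top',[*o,.064]))
print('tile',plane('scene',361.1,260.4,.006))
print('tri brass',tri((250.4,274.5),(421.2,289.6)),'green',tri((235.5,272.2),(436.1,301.1)))
h=np.radians(83.2);r=np.array([-np.cos(h),-np.sin(h)]);
z=cv2.resize(S[175:240,225:350],None,fx=6,fy=6,interpolation=cv2.INTER_CUBIC)
for p in([.4246,-.2321,.13],[.4246,-.2321,0]):
    for a in np.linspace(0,6.28,40):
        u,v=proj('scene',[p[0]+.02*np.cos(a),p[1]+.02*np.sin(a),p[2]]);cv2.circle(z,(int((u-225+.5)*6),int((v-175+.5)*6)),1,(0,0,255),-1)
cv2.imwrite('pics/sl.png',z)
E
```

```text
sleeve proj scene [289.8 184.8] [292.  226.4]
182 286 290 | 188 281 309 | 194 281 309 | 200 282 309 | 206 282 309 | 212 282 296 | 218 283 296 | 224 283 296 | 230 287 293 | 
orange top/bot proj [285.6 253.6] [286.7 271.7] [357.1 222.4]
tile [0.40195027 0.0138298  0.006     ]
tri brass (array([0.41994474, 0.22472569, 0.04864099]), np.float64(0.007028554834207055)) green (array([0.4248995 , 0.26923829, 0.04602047]), np.float64(0.003920155556099367))
```

View pics/sl.png

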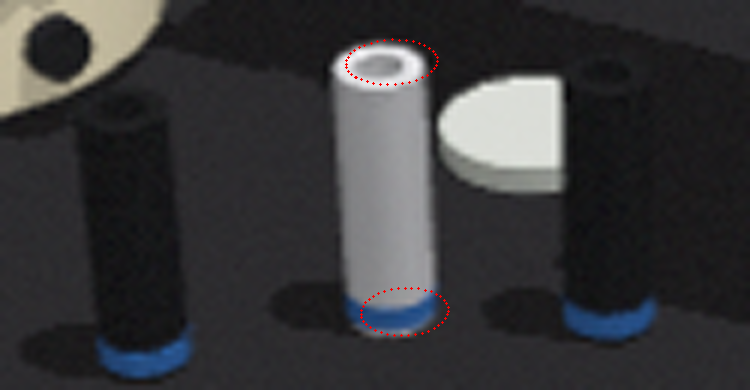

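The overlay shows the true rim in the scene view at about (288,186), roughly 2 px left of the point projected from the top view. The tile shows a similar offset, so it's a camera bias. I'll move near the sleeve and calibrate both views against the known fingertips.

arm_command:
  deltas:
    - [[1.2,2,0.5,0,0,7],[1.2,2,0.5,0,0,7],[1.2,2,0.5,0,0,7],[1.2,2,0.5,0,0,7],[1.2,2,0.5,0,0,7],[1.2,2,0.5,0,0,7],[1,1.8,0,6.5,-2.9,0],[1,1.8,0,6.5,-2.9,0],[1,1.8,0,6.5,-2.9,0],[1,1.8,0,6.5,-2.9,0],[1,1.8,0,6.5,-2.9,0],[1,1.8,0,6.5,-2.9,0]]
  gripper: 0.4

```text
t: 1.1
tool_pos: [0.3765, -0.3205, 0.2109]
orientation: [-2.184, -1.418, -0.861]
force: [1.3, -0.5, -0.3]
opening: 0.0652
gripper_force: 0.0
```

arm_command:
  deltas:
    - [[0,0,0,6.5,-2.9,0],[0,0,0,0,0,0],[0,0,0,0,0,0]]

```text
t: 1.35
tool_pos: [0.3749, -0.3196, 0.2063]
orientation: [-2.091, -1.351, -0.972]
force: [-0.4, -0.3, 0.5]
opening: 0.0656
gripper_force: 0.0
```

```bash
cat > st.py <<'E'
from h import *
s=monitor.read_state();R=cv2.Rodrigues(np.array(s['orientation']))[0]
print('t',round(s['t'],2),'q',np.round(s['q'],2),'pos',s['tool_pos'].round(4),'F',np.round(s['force'],1),'open',round(s['opening'],4),'gf',round(s['gripper_force'],1));print('x',R[:,0].round(3),'y',R[:,1].round(3),'z',R[:,2].round(3),'grasp',(s['tool_pos']-.019*R[:,2]).round(4))
E
python3 - <<'E'
from st import *
T=eyes.read_camera('top');S=eyes.read_camera('scene')
cv2.imwrite('pics/t1.png',T);cv2.imwrite('pics/s1.png',S)
o=[]
for n,I in(('top',T),('scene',S)):
    u,v=proj(n,s['tool_pos']).round().astype(int);print(n,u,v)
    z=cv2.resize(I[v-32:v+32,u-32:u+32],None,fx=6,fy=6,interpolation=cv2.INTER_CUBIC)
    for sg in(-1,0,1):
        p=proj(n,s['tool_pos']+sg*s['opening']/2*R[:,1]);q=((p-[u-32,v-32]+.5)*6).astype(int);cv2.circle(z,tuple(int(i) for i in q),3,(0,0,255),-1)
    o.append(z)
cv2.imwrite('pics/cal.png',np.hstack(o))
E
```

```text
t 1.35 q [-1.27  0.37  1.44  0.59  1.99 -0.78] pos [ 0.3749 -0.3196  0.2063] F [-0.4 -0.3  0.5] open 0.0656 gf 0.0
x [0.266 0.584 0.767] y [ 0.913 -0.409 -0.006] z [ 0.31   0.701 -0.642] grasp [ 0.369  -0.3329  0.2185]
top 457 293
scene 282 142
```

View pics/cal.png

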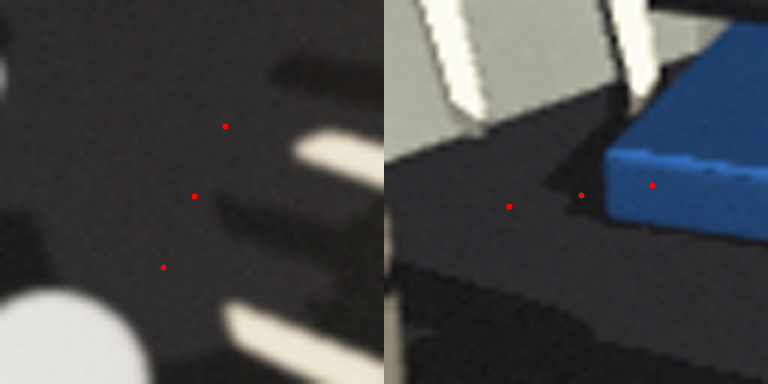

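The crop shows the fingertips well short of the projected TCP: at top (265,230) against (194,196), and 13 px higher in the scene view. I need to know if the arm is still settling or if this is a real offset.

```bash
python3 - <<'E'
from st import *
print('start proj',proj('scene',[.2438,-.5476,.1789]),proj('top',[.2438,-.5476,.1789]))
T=eyes.read_camera('top');S=eyes.read_camera('scene')
a=cv2.imread('pics/t1.png').astype(int);b=cv2.imread('pics/s1.png').astype(int)
print('diff',(abs(T-a).max(2)>60).sum(),(abs(S-b).max(2)>60).sum())
o=[]
S0=cv2.imread('pics/scene0.png')
p=s['tool_pos']
for n,I,p in(('top',T,p),('scene',S,p),('scene',S0,np.array([.2438,-.5476,.1789]))):
    u,v=proj(n,p).round().astype(int)
    z=cv2.resize(I[v-40:v+24,u-32:u+32],None,fx=4,fy=4,interpolation=cv2.INTER_CUBIC)
    q=((proj(n,p)-[u-32,v-40]+.5)*4).astype(int);cv2.circle(z,tuple(int(i) for i in q),3,(0,0,255),-1);o.append(z)
cv2.imwrite('pics/cal2.png',np.hstack(o))
E
```

```text
t 1.45 q [-1.26  0.36  1.43  0.59  1.99 -0.78] pos [ 0.3762 -0.3207  0.2105] F [-0.6  1.1 -0.6] open 0.0651 gf 0.0
x [0.262 0.592 0.762] y [ 0.913 -0.407  0.002] z [ 0.311  0.695 -0.648] grasp [ 0.3703 -0.3339  0.2228]
start proj [270.18524869 114.7743924 ] [543.56842226 345.91237907]
diff 85 675
```

View pics/cal2.png

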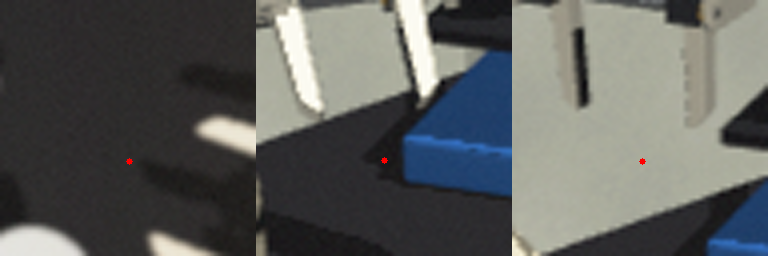

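The start picture shows the same thing: the tips are about 11 px above the projected TCP, so the offset is constant. I'll triangulate the tips.

```bash
python3 - <<'E'
from st import *
p=s['tool_pos'];c={n:proj(n,p).round().astype(int)-[32,40] for n in('top','scene')}
a=[np.array(t)/4+c['top']-.5 for t in((200,127),(150,237))];b=[np.array(t)/4+c['scene']-.5 for t in((62,108),(168,98))]
# right finger in scene = +u ; test pairings
for i in(0,1):
  for j in(0,1): print(i,j,a[i],b[j],tri(a[i],b[j]))
for k in(1,-1): print(k,(p+k*s['opening']/2*R[:,1]).round(4))
o=np.array([0,0,0.]);print('base',proj('scene',o),proj('top',o))
E
```

```text
t 1.55 q [-1.26  0.36  1.43  0.59  1.99 -0.78] pos [ 0.3767 -0.3208  0.2121] F [0.5 0.2 0.8] open 0.065 gf 0.0
x [0.261 0.595 0.76 ] y [ 0.914 -0.406  0.004] z [ 0.311  0.694 -0.65 ] grasp [ 0.3708 -0.334   0.2245]
0 0 [475.5  284.25] [264.  126.5] (array([ 0.40078558, -0.35678844,  0.24651378]), np.float64(0.006736712840901905))
0 1 [475.5  284.25] [290.5 124. ] (array([ 0.37637778, -0.32689593,  0.26280318]), np.float64(0.06109570084173087))
1 0 [463.   311.75] [264.  126.5] (array([ 0.36005156, -0.35293914,  0.23208736]), np.float64(0.07850250865477017))
1 1 [463.   311.75] [290.5 124. ] (array([ 0.33352554, -0.32684796,  0.24313332]), np.float64(0.008316639496367847))
1 [ 0.4064 -0.334   0.2123]
-1 [ 0.347  -0.3076  0.212 ]
base [456.45580774 204.02864905] [327.55171871 421.2452013 ]
```

arm_command:
  deltas:
    - [[0.4,0.3,-2,0,0,0],[0.4,0.3,-2,0,0,0],[0.5,0.3,-2,0,0,0],[0.4,0.3,-1.8,0,0,0],[0.62,1.38,-1.3,0,0,0],[0.62,1.38,-1.3,0,0,0],[0.62,1.38,-1.3,0,0,0],[0.62,1.38,-1.3,0,0,0],[0.62,1.38,-1.3,0,0,0],[0,0,0,0,0,0],[0,0,0,0,0,0],[0,0,0,0,0,0]]

```text
t: 2.55
tool_pos: [0.4246, -0.2406, 0.0688]
orientation: [-2.096, -1.364, -0.972]
force: [-0.8, 0.0, -0.6]
opening: 0.065
gripper_force: 0.0
```

```bash
python3 - <<'E'
from st import *
T=eyes.read_camera('top');S=eyes.read_camera('scene')
o=[]
for n,I in(('top',T),('scene',S)):
    p=s['tool_pos'];u,v=proj(n,p).round().astype(int);print(n,u-32,v-44)
    z=cv2.resize(I[v-44:v+20,u-32:u+32],None,fx=6,fy=6,interpolation=cv2.INTER_CUBIC)
    for sg in(-1,1):
      for bk,c in((0,(0,0,255)),(.04,(0,255,0))):
        q=((proj(n,p+sg*s['opening']/2*R[:,1]-bk*R[:,2])-[u-32,v-44]+.5)*6).astype(int);cv2.circle(z,tuple(int(i) for i in q),3,c,-1)
    o.append(z)
cv2.imwrite('pics/cal3.png',np.hstack(o))
E
```

```text
t 2.55 q [-1.15  0.41  1.66  0.61  1.71 -0.85] pos [ 0.4246 -0.2406  0.0688] F [-0.8  0.  -0.6] open 0.065 gf 0.0
x [0.26  0.593 0.762] y [ 0.914 -0.406  0.004] z [ 0.312  0.695 -0.648] grasp [ 0.4187 -0.2538  0.0811]
top 383 230
scene 257 160
```

View pics/cal3.png

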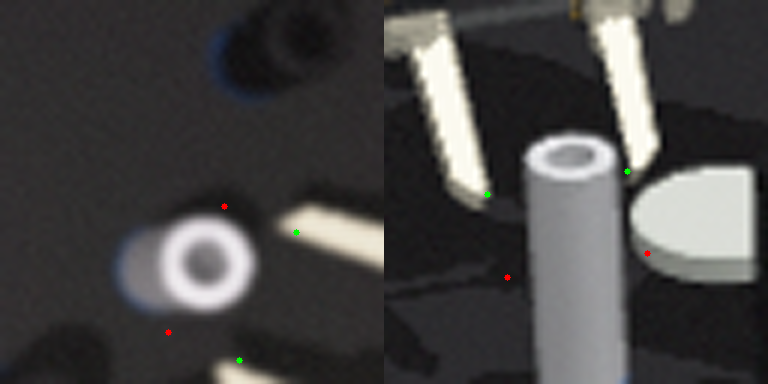

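The crop shows that the points 40 mm behind the reported TCP (green) land on the actual finger ends in both views. So the tips are about 40 mm short of the reported TCP, and I'll include that from here on. The sleeve is centred between the fingers, so I'll advance and grip.

arm_command:
  deltas:
    - [[0.3,0.6,0.1,0,0,0],[0.4,0.9,-0.8,0,0,0],[0.4,0.9,-0.8,0,0,0],[0.4,0.9,-0.8,0,0,0],[0.4,0.9,-0.8,0,0,0],[0.3,0.7,-0.8,0,0,0],[0,0,0,0,0,0],[0,0,0,0,0,0],[0,0,0,0,0,0]]

```text
t: 3.4
tool_pos: [0.4461, -0.1903, 0.0279]
orientation: [-2.093, -1.36, -0.973]
force: [0.8, -0.0, 0.4]
opening: 0.0651
gripper_force: 0.0
```

arm_command:
  deltas:
    - [[0,0,0,0,0,0],[0,0,0,0,0,0],[0,0,0,0,0,0],[0,0,0,0,0,0],[0,0,0,0,0,0],[0,0,0,0,0,0]]
  gripper: -1
  squeeze: 40

```text
t: 3.9
tool_pos: [0.4463, -0.1906, 0.0281]
orientation: [-2.094, -1.36, -0.973]
force: [0.5, -0.8, 1.8]
opening: 0.0394
gripper_force: 39.8
```

```bash
python3 - <<'E'
from st import *
T=eyes.read_camera('top');S=eyes.read_camera('scene')
cv2.imwrite('pics/g.png',np.hstack([cv2.resize(T[240:310,370:460],None,fx=4,fy=4,interpolation=2),cv2.resize(S[160:240,235:335],None,fx=3.5,fy=3.5,interpolation=2)]))
E
```

```text
t 3.9 q [-1.08  0.41  1.75  0.65  1.6  -0.85] pos [ 0.4463 -0.1906  0.0281] F [ 0.5 -0.8  1.8] open 0.0394 gf 39.8
x [0.262 0.59  0.764] y [ 0.913 -0.407  0.001] z [ 0.312  0.697 -0.645] grasp [ 0.4404 -0.2038  0.0404]
```

View pics/g.png

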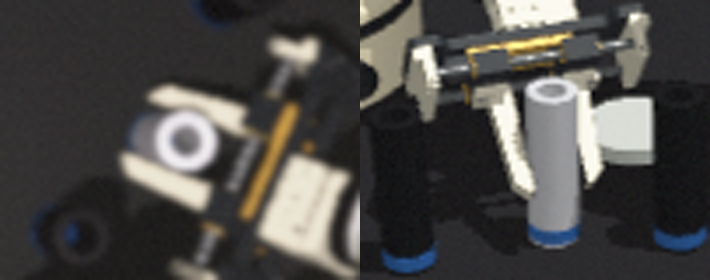

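The view shows both fingers closed on the grey sleeve at mid-height, with the black tubes on either side untouched. The opening is 39.4 mm. Next I lift, yaw, and tip it over.

arm_command:
  deltas:
    - [[0,0,1,0,0,0],[0,0,2,0,0,0],[0,0,2,0,0,0],[0,0,2,0,0,0],[0,0,2,0,0,0],[0,0,2,0,0,0],[0,0,2,0,0,0],[0,0,2,0,0,0],[0,0,2,0,0,0],[0,0,1,0,0,5.2],[0,0,0,0,0,5.2],[0,0,0,0,0,5.1]]

```text
t: 5.0
tool_pos: [0.4456, -0.1908, 0.209]
orientation: [-1.846, -1.596, -0.856]
force: [-0.5, -0.8, -3.5]
opening: 0.0394
gripper_force: 39.8
```

```bash
python3 st.py
```

```text
t 5.0 q [-0.98  0.33  1.48  0.59  1.98 -0.78] pos [ 0.4456 -0.1908  0.209 ] F [-0.5 -0.8 -3.5] open 0.0394 gf 39.8
x [0.093 0.64  0.763] y [ 0.989 -0.145  0.001] z [ 0.111  0.755 -0.647] grasp [ 0.4434 -0.2051  0.2212]
```

arm_command:
  deltas:
    - [[1.1,1.3,0,-6.84,1.03,0],[1.1,1.3,0,-6.84,1.03,0],[1.1,1.3,0,-6.84,1.03,0],[1.1,1.3,0,-6.84,1.03,0],[1.1,1.3,0,-6.84,1.03,0],[1.1,1.3,0,-6.84,1.03,0],[1.1,1.3,0,-6.84,1.03,0],[1.1,1.3,0,-6.84,1.03,0],[1.1,1.3,0,-6.84,1.03,0],[1.1,1.3,0,-6.84,1.03,0],[1.1,1.3,0,-6.84,1.03,0],[1.1,1.3,0,-6.84,1.03,0]]

```text
t: 6.0
tool_pos: [0.5787, -0.0324, 0.2099]
orientation: [2.041, 1.756, -0.61]
force: [-0.4, -1.5, -3.9]
opening: 0.0394
gripper_force: 39.8
```

arm_command:
  deltas:
    - [[0,0.3,0,-6.84,1.03,0],[0,0,-2,0,0,0],[0,0,-2,0,0,0],[0,0,-2,0,0,0],[0,0,-2,0,0,0],[0,0,-2,0,0,0],[0,0,-2,0,0,0],[0,0,-1.5,0,0,0],[0,0,0,0,0,0],[0,0,0,0,0,0]]

```text
t: 6.83
tool_pos: [0.577, -0.0314, 0.0722]
orientation: [1.965, 1.693, -0.721]
force: [0.2, 0.1, -2.8]
opening: 0.0393
gripper_force: 39.8
```

```bash
python3 - <<'E'
from st import *
d=np.array([.1495,.9888,0]);G=s['tool_pos']-.059*R[:,2];print('G',G.round(4))
T=eyes.read_camera('top');S=eyes.read_camera('scene');cv2.imwrite('pics/t4.png',T);cv2.imwrite('pics/s4.png',S)
o=[]
for n,I,f,w,h in(('top',T,6,40,40),('scene',S,4,50,60)):
    u,v=proj(n,G).round().astype(int);u0,v0=u-w,v-h+8;print(n,u0,v0)
    z=cv2.resize(I[v0:v0+2*h,u0:u0+2*w],None,fx=f,fy=f,interpolation=2)[:480]
    def dot(p,c):
        q=((proj(n,p)-[u0,v0]+.5)*f).astype(int);cv2.circle(z,tuple(int(i) for i in q),2,c,-1)
    for e in(-.066,.064):dot(G+e*d,(0,0,255))
    c=np.array([.5815,-.003,0])
    for sx in(-45,45):
      for y in(-40,40): dot(c+sx/1e3*d+y/1e3*np.array([-.9888,.1495,0])+[0,0,.053],(0,255,0))
    o.append(z)
cv2.imwrite('pics/h4.png',cv2.resize(np.hstack(o),None,fx=.9,fy=.9) if 0 else np.hstack(o)[:, :800])
E
```

```text
t 6.83 q [ 0.28  0.46  1.48 -0.62  1.55  0.56] pos [ 0.577  -0.0314  0.0722] F [ 0.2  0.1 -2.8] open 0.0393 gf 39.8
x [ 0.112  0.756 -0.645] y [ 0.989 -0.149 -0.003] z [-0.098 -0.637 -0.764] grasp [ 0.5788 -0.0193  0.0867]
G [0.5828 0.0062 0.1173]
top 289 183
scene 252 199
```

View pics/h4.png

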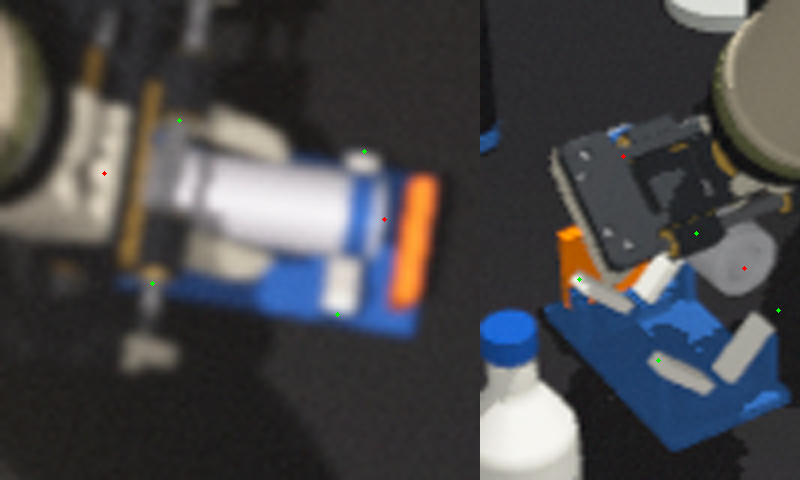

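The picture shows the sleeve level above the cradle:
- **Closed end:** the blue band is at (365,213), within about 0.5 px of the predicted axis, and faces the orange plate at (415,240).
- **Supports:** they sit on their predicted points in the top view.

I'll lower it.

arm_command:
  deltas:
    - [[0,0,-1,0,0,0],[0,0,-1,0,0,0],[0,0,-1,0,0,0],[0,0,-1,0,0,0],[0,0,-1,0,0,0],[0,0,-0.6,0,0,0],[0,0,-0.3,0,0,0],[0,0,0,0,0,0],[0,0,0,0,0,0]]

```text
t: 7.68
tool_pos: [0.5781, -0.0312, 0.0138]
orientation: [1.965, 1.692, -0.718]
force: [-0.3, 0.3, -2.3]
opening: 0.0395
gripper_force: 39.8
```

arm_command:
  deltas:
    - [[0,0,-0.2,0,0,0],[0,0,0,0,0,0],[0,0,0,0,0,0]]

```text
t: 7.93
tool_pos: [0.5783, -0.031, 0.0122]
orientation: [1.965, 1.692, -0.717]
force: [-0.0, 0.2, -3.4]
opening: 0.0394
gripper_force: 39.8
```

arm_command:
  deltas:
    - [[0,0,-0.2,0,0,0],[0,0,0,0,0,0],[0,0,0,0,0,0]]

```text
t: 8.18
tool_pos: [0.578, -0.0312, 0.0098]
orientation: [1.965, 1.693, -0.718]
force: [0.2, 0.3, -3.2]
opening: 0.0391
gripper_force: 39.8
```

arm_command:
  deltas:
    - [[0,0,-0.2,0,0,0],[0,0,0,0,0,0],[0,0,0,0,0,0]]

```text
t: 8.43
tool_pos: [0.5779, -0.0312, 0.0076]
orientation: [1.965, 1.693, -0.718]
force: [-0.3, 0.6, -3.6]
opening: 0.0393
gripper_force: 39.8
```

arm_command:
  deltas:
    - [[0,0,-0.15,0,0,0],[0,0,0,0,0,0],[0,0,0,0,0,0]]

```text
t: 8.68
tool_pos: [0.5781, -0.0311, 0.0063]
orientation: [1.965, 1.693, -0.718]
force: [0.6, 0.4, -2.8]
opening: 0.0392
gripper_force: 39.8
```

arm_command:
  deltas:
    - [[0,0,-0.15,0,0,0],[0,0,0,0,0,0],[0,0,0,0,0,0]]

```text
t: 8.93
tool_pos: [0.5785, -0.0311, 0.0053]
orientation: [1.965, 1.692, -0.717]
force: [0.9, -0.6, -0.2]
opening: 0.0396
gripper_force: 39.7
```

arm_command:
  deltas:
    - [[0,0,-0.1,0,0,0],[0,0,0,0,0,0],[0,0,0,0,0,0]]

```text
t: 9.18
tool_pos: [0.5788, -0.0312, 0.0046]
orientation: [1.965, 1.692, -0.716]
force: [2.5, -1.6, 4.0]
opening: 0.0394
gripper_force: 39.7
```

```bash
python3 - <<'E'
from st import *
print('wt',s['wrist_torque'])
E
```

```text
t 9.18 q [ 0.28  0.56  1.49 -0.63  1.46  0.62] pos [ 0.5788 -0.0312  0.0046] F [ 2.5 -1.6  4. ] open 0.0394 gf 39.7
x [ 0.114  0.756 -0.644] y [ 0.989 -0.148  0.001] z [-0.095 -0.637 -0.765] grasp [ 0.5806 -0.0191  0.0191]
wt [ 0.00065199 -0.32640954  0.19324395]
```

arm_command:
  deltas:
    - [[0,0,0,0,0,0],[0,0,0,0,0,0],[0,0,0,0,0,0],[0,0,0,0,0,0],[0,0,0,0,0,0]]
  gripper: 0.3

```text
t: 9.6
tool_pos: [0.5776, -0.0311, 0.0035]
orientation: [1.965, 1.693, -0.719]
force: [-0.7, 0.2, 0.6]
opening: 0.0598
gripper_force: 0.0
```

arm_command:
  deltas:
    - [[0.05,0.3,0.4,0,0,0],[0.1,0.64,0.77,0,0,0],[0.2,1.2,1.5,0,0,0],[0.2,1.3,1.5,0,0,0],[0.2,1.3,1.5,0,0,0],[0.2,1.3,1.5,0,0,0],[0.2,1.3,1.5,0,0,0],[0,1.5,2,0,0,0],[0,1.5,2,0,0,0],[0,1.5,2,0,0,0],[0,0,0,0,0,0]]

```text
t: 10.52
tool_pos: [0.5918, 0.0913, 0.1561]
orientation: [1.965, 1.693, -0.706]
force: [0.8, -0.1, 1.1]
opening: 0.0606
gripper_force: 0.0
```

```bash
python3 st.py
```

```text
t 10.52 q [ 0.44  0.53  1.22 -0.58  1.78  0.58] pos [0.5918 0.0913 0.1561] F [ 0.8 -0.1  1.1] open 0.0606 gf 0.0
x [ 0.116  0.759 -0.64 ] y [ 0.989 -0.146  0.006] z [-0.089 -0.634 -0.768] grasp [0.5935 0.1033 0.1707]
```

arm_command:
  deltas:
    - [[-1.4,1.5,0.5,6.57,-0.98,0],[-1.4,1.5,0.5,6.57,-0.98,0],[-1.4,1.5,0,6.57,-0.98,0],[-1.4,1.5,0,6.57,-0.98,0],[-1.4,1.5,0,6.57,-0.98,0],[-1.4,1.5,0,6.57,-0.98,0],[-1.4,1.5,0,0,0,1.7],[-1.4,1.5,0,0,0,0],[-1.4,1.5,0,0,0,0],[-1.4,1.4,0,0,0,0],[-1.4,1.4,0,0,0,0],[-1.4,1.4,0,0,0,0]]
  gripper: 0.1

```text
t: 11.52
tool_pos: [0.4206, 0.2646, 0.1604]
orientation: [2.348, 2.084, -0.006]
force: [-0.3, 0.0, 0.5]
opening: 0.0509
gripper_force: 0.0
```

arm_command:
  deltas:
    - [[0,0,-1.5,0,0,0],[0,0,-1.5,0,0,0],[0,0,-1.5,0,0,0],[0,0,-1.5,0,0,0],[0,0,0,0,0,0],[0,0,0,0,0,0]]

```text
t: 12.02
tool_pos: [0.4206, 0.2638, 0.0998]
orientation: [2.348, 2.085, -0.01]
force: [0.4, -0.1, 0.1]
opening: 0.0513
gripper_force: 0.0
```

```bash
python3 - <<'E'
from st import *
from meas import *
T=eyes.read_camera('top');S=eyes.read_camera('scene');cv2.imwrite('pics/t5.png',T);cv2.imwrite('pics/s5.png',S)
t=s['tool_pos'];print('rod heading',np.degrees(np.arctan2(R[1,0],R[0,0])))
# sleeve in cradle, top view: grey-white pixels and blue band
x=np.array([.1495,.9888]);c=np.array([.5815,-.003])
def cc(p):d=np.array(p[:2])-c;return (d@x).round(4),(d@[-x[1],x[0]]).round(4)
h=cv2.cvtColor(T,cv2.COLOR_BGR2HSV)
m=np.zeros((480,640),np.uint8);m[195:245,295:370]=cv2.inRange(h,(0,0,110),(179,70,255))[195:245,295:370]
n,l,st,ce=cv2.connectedComponentsWithStats(m);i=1+st[1:,4].argmax();print('sleeve blob',st[i],[cc(plane('top',*ce[i],.065))])
k=np.argwhere(l==i)[:,::-1];w=np.array([cc(plane('top',*a,.062)) for a in k]);print('x range',np.percentile(w[:,0],[0,3,97,100]),'y',np.percentile(w[:,1],[3,97]))
mid=w[(abs(w[:,0])<.03)];
for a in(-.02,0,.02,.06):
    q=w[abs(w[:,0]-a)<.006];print(a,q[:,1].min(),q[:,1].max()) if len(q) else 0
print('orange',[cc(plane('top',*b[1],.064)) for b in blobs(T,(5,150,120),(18,255,255),(300,195,370,245))])
E
```

```text
t 12.02 q [ 0.46 -0.09  1.86 -0.    1.38  0.58] pos [0.4206 0.2638 0.0998] F [ 0.4 -0.1  0.1] open 0.0513 gf 0.0
x [ 0.118  0.993 -0.005] y [ 0.993 -0.118 -0.003] z [-0.004 -0.005 -1.   ] grasp [0.4207 0.2639 0.1188]
rod heading 83.20770187229385
sleeve blob [305 203  48  32 753] [(np.float64(0.0125), np.float64(0.0009))]
x range [-0.0563 -0.052   0.0727  0.0784] y [-0.032488  0.033544]
-0.02 -0.0186 0.0198
0 -0.0187 0.0203
0.02 -0.0187 0.0202
0.06 -0.0197 0.0216
orange [(np.float64(-0.076), np.float64(0.0007))]
```

The sleeve lies centred in the V's, spanning about −55 to +75 mm. Next I descend on the green handle.

arm_command:
  deltas:
    - [[0.2,0.5,-1,0,0,0],[0,0,-1.5,0,0,0],[0,0,-1.5,0,0,0],[0,0,-1.5,0,0,0],[0,0,-1.5,0,0,0],[0,0,-1.5,0,0,0],[0,0,-1.2,0,0,0],[0,0,-1,0,0,0],[0,0,-0.7,0,0,0],[0,0,0,0,0,0],[0,0,0,0,0,0]]

```text
t: 13.03
tool_pos: [0.4235, 0.2693, -0.0135]
orientation: [2.348, 2.085, -0.007]
force: [-0.4, -0.2, -0.5]
opening: 0.0511
gripper_force: 0.0
```

```bash
python3 st.py
```

```text
t 13.03 q [ 0.47  0.06  1.94 -0.    1.15  0.59] pos [ 0.4235  0.2693 -0.0135] F [-0.4 -0.2 -0.5] open 0.0511 gf 0.0
x [ 0.118  0.993 -0.004] y [ 0.993 -0.118 -0.001] z [-0.002 -0.004 -1.   ] grasp [0.4236 0.2694 0.0055]
```

arm_command:
  deltas:
    - [[0,0,0,0,0,0],[0,0,0,0,0,0],[0,0,0,0,0,0],[0,0,0,0,0,0],[0,0,0,0,0,0],[0,0,0,0,0,0]]
  gripper: -1
  squeeze: 15

```text
t: 13.53
tool_pos: [0.4238, 0.2694, -0.0132]
orientation: [2.347, 2.085, -0.005]
force: [0.1, -0.2, 1.6]
opening: 0.0179
gripper_force: 15.0
```

arm_command:
  deltas:
    - [[0,0,0,0,0,0],[0,0,0,0,0,0],[0,0,0,0,0,0]]
  squeeze: 55

```text
t: 13.78
tool_pos: [0.4238, 0.2694, -0.0132]
orientation: [2.348, 2.085, -0.005]
force: [0.5, -0.8, 2.9]
opening: 0.0177
gripper_force: 55.0
```

```bash
python3 st.py
```

```text
t 13.78 q [ 0.47  0.06  1.94 -0.    1.15  0.59] pos [ 0.4238  0.2694 -0.0132] F [ 0.5 -0.8  2.9] open 0.0177 gf 55.0
x [ 0.118  0.993 -0.004] y [ 0.993 -0.118 -0.001] z [-0.001 -0.004 -1.   ] grasp [0.4238 0.2694 0.0058]
```

arm_command:
  deltas:
    - [[0,0,0.5,0,0,0],[0,0,1,0,0,0],[0,0,1.5,0,0,0],[0,0,2,0,0,0],[0,0,2,0,0,0],[0,0,2,0,0,0],[1.5,0,1.5,0,0,-1.8],[2.5,-0.4,0,0,0,0],[3,-0.5,0,0,0,0],[3,-0.5,0,0,0,0],[3,-0.5,-1,0,0,0],[3,-0.5,-1,0,0,0]]

```text
t: 14.78
tool_pos: [0.5856, 0.2452, 0.0729]
orientation: [2.38, 2.047, -0.003]
force: [-0.4, 0.5, -1.5]
opening: 0.0176
gripper_force: 55.0
```

arm_command:
  deltas:
    - [[2.5,-0.4,-1,0,0,0],[0.9,-0.1,-2,0,0,0],[0,0,-2,0,0,0],[0,0,0,0,0,0],[0,0,0,0,0,0],[0,0,0,0,0,0]]

```text
t: 15.28
tool_pos: [0.6176, 0.2406, 0.0228]
orientation: [2.38, 2.048, -0.005]
force: [0.5, -0.1, -1.2]
opening: 0.0177
gripper_force: 55.0
```

```bash
cat > rod.py <<'E'
from st import *
from meas import *
T=eyes.read_camera('top');S=eyes.read_camera('scene');cv2.imwrite('pics/tr%.0f.png'%(s['t']*100),T);cv2.imwrite('pics/sr%.0f.png'%(s['t']*100),S)
u=-R[:,0];t=s['tool_pos'];O=t-.0582*R[:,2]*1.0+.048*u
print('heading',np.degrees(np.arctan2(-u[1],-u[0])),'pred origin',O.round(4),'tip',(O+.095*u).round(4))
for n,I in(('top',T),('scene',S)):
    for k,p,lo,hi,w in(('brass',O-.004*u,(15,120,90),(32,255,255),16),('red',O+.087*u,(0,70,90),(8,255,255),14),('red2',O+.087*u,(172,70,90),(179,255,255),14)):
        a,b=proj(n,p).round().astype(int)
        print(n,k,'pred',proj(n,p).round(1),[q[:2] for q in blobs(I,lo,hi,(a-w,b-w,a+w,b+w),2)][:3])
E
python3 rod.py; python3 - <<'E'
from h import *
print('bottle',tri((303.5,152),(259.5,284)))
E
```

```text
t 15.28 q [ 0.3   0.42  1.44 -0.    1.28  0.45] pos [0.6176 0.2406 0.0228] F [ 0.5 -0.1 -1.2] open 0.0177 gf 55.0
x [ 0.149  0.989 -0.004] y [ 0.989 -0.149 -0.001] z [-0.001 -0.004 -1.   ] grasp [0.6176 0.2407 0.0418]
heading 81.42667906790382 pred origin [0.6105 0.1933 0.0812] tip [0.5963 0.0994 0.0816]
top brass pred [261.3 206. ] [(13, [261.8, 203.0])]
top red pred [292.9 211.2] [(14, [289.4, 211.1]), (2, [287.5, 214.0])]
top red2 pred [292.9 211.2] [(7, [289.7, 214.0]), (5, [290.6, 209.6])]
scene brass pred [352.4 311.3] [(37, [361.9, 299.2]), (18, [359.2, 308.4]), (17, [347.6, 309.6])]
scene red pred [327.8 287.8] [(2, [329.5, 286.0])]
scene red2 pred [327.8 287.8] []
bottle (array([0.74936978, 0.07742652, 0.15655634]), np.float64(0.0014511694245749323))
```

```bash
cat > prof.py <<'E'
import sys
from st import *
from glob import glob
tag=sys.argv[1]
u=-R[:,0];t=s['tool_pos'];O=t-.0582*R[:,2]+.048*u
for n,f in(('top','pics/tr%s.png'),('scene','pics/sr%s.png')):
    I=cv2.imread(f%tag).max(2).astype(float)
    for e in(.02,.03,.04,.05,.06,.07,.08,.088,.094,.1,.11):
        p=proj(n,O+e*u);d=proj(n,O+(e+.01)*u)-p;L=np.linalg.norm(d);d/=L;m=np.array([-d[1],d[0]])
        r=np.arange(-8,8.01,.5);P=(p+r[:,None]*m).astype(np.float32)
        I1=cv2.remap(I.astype(np.float32),P[:,0].copy(),P[:,1].copy(),1).ravel();w=np.clip(I1-np.minimum(I1[:6].mean(),I1[-6:].mean())-25,0,None)
        print(n,e,'px/m %.0f'%(L*100),'normal',m.round(2),'off %.2f'%((w*r).sum()/max(w.sum(),1)),'ext',r[w>30].min() if (w>30).any() else '',r[w>30].max() if (w>30).any() else '')
E
python3 prof.py 1528
```

```text
t 15.38 q [ 0.3   0.41  1.44 -0.    1.28  0.45] pos [0.6184 0.2409 0.0238] F [-0.6  0.4 -0.3] open 0.0176 gf 55.0
x [ 0.149  0.989 -0.003] y [ 0.989 -0.149  0.001] z [ 0.001 -0.003 -1.   ] grasp [0.6184 0.241  0.0428]
top 0.02 px/m 352 normal [-0.16  0.99] off 1.14 ext -0.5 3.0
top 0.03 px/m 352 normal [-0.16  0.99] off 1.16 ext -1.0 3.0
top 0.04 px/m 352 normal [-0.16  0.99] off 1.04 ext -1.5 3.5
top 0.05 px/m 353 normal [-0.16  0.99] off 1.20 ext -1.5 4.0
top 0.06 px/m 353 normal [-0.16  0.99] off 1.18 ext -1.5 4.0
top 0.07 px/m 353 normal [-0.16  0.99] off 1.16 ext -1.5 4.0
top 0.08 px/m 353 normal [-0.16  0.99] off 1.27 ext -1.5 4.0
top 0.088 px/m 353 normal [-0.16  0.99] off 1.31 ext -1.5 4.0
top 0.094 px/m 353 normal [-0.16  0.99] off 1.34 ext -0.5 3.0
top 0.1 px/m 353 normal [-0.16  0.99] off 0.00 ext  
top 0.11 px/m 353 normal [-0.16  0.99] off 0.00 ext  
scene 0.02 px/m 381 normal [ 0.69 -0.72] off 0.46 ext  
scene 0.03 px/m 377 normal [ 0.69 -0.72] off -4.94 ext  
scene 0.04 px/m 372 normal [ 0.69 -0.72] off 4.90 ext  
scene 0.05 px/m 368 normal [ 0.69 -0.72] off 7.50 ext 7.5 8.0
scene 0.06 px/m 364 normal [ 0.69 -0.72] off 0.00 ext  
scene 0.07 px/m 360 normal [ 0.69 -0.72] off -6.62 ext  
scene 0.08 px/m 356 normal [ 0.69 -0.72] off -7.35 ext -8.0 -8.0
scene 0.088 px/m 353 normal [ 0.69 -0.72] off 1.06 ext 2.0 3.0
scene 0.094 px/m 351 normal [ 0.69 -0.72] off 1.23 ext 0.5 2.5
scene 0.1 px/m 348 normal [ 0.69 -0.72] off -0.45 ext -3.0 2.0
scene 0.11 px/m 345 normal [ 0.69 -0.72] off -2.10 ext -8.0 3.5
```

arm_command:
  deltas:
    - [[0,0,-1,0,0,0],[0,0,-1,0,0,0],[0,0,-1.15,0,0,0],[-0.15,-1,0,0,0,0],[-0.15,-1,0,0,0,0],[0,0,0,0,0,0],[0,0,0,0,0,0],[0,0,0,0,0,0]]

```text
t: 16.05
tool_pos: [0.6151, 0.2201, -0.0092]
orientation: [2.381, 2.046, -0.004]
force: [0.6, -0.4, -1.4]
opening: 0.0175
gripper_force: 55.0
```

```bash
cat > lat.py <<'E'
from st import *
T=eyes.read_camera('top');S=eyes.read_camera('scene');cv2.imwrite('pics/t9.png',T);cv2.imwrite('pics/s9.png',S)
x=np.array([.1495,.9888,0]);c=np.array([.5815,-.003,.05]);y=np.array([-.9888,.1495,0])
I=cv2.cvtColor(T,cv2.COLOR_BGR2GRAY).astype(np.float32);hs=cv2.cvtColor(T,cv2.COLOR_BGR2HSV)
I=np.where((hs[...,1]<90),hs[...,2],0).astype(np.float32)
r=np.arange(-.034,.0341,.0005)
for e in list(np.arange(-.02,.076,.012))+list(np.arange(.074,.2,.006)):
    P=np.array([proj('top',c+e*x+a*y) for a in r],np.float32);w=cv2.remap(I,P[:,0].copy(),P[:,1].copy(),1).ravel()
    k=np.where(w>95)[0]
    if len(k): print('%.3f'%e,'lat mm: min %.1f max %.1f mid %.1f n %d'%(r[k[0]]*1e3,r[k[-1]]*1e3,(r[k[0]]+r[k[-1]])*500,len(k)))
E
python3 lat.py
```

```text
t 16.05 q [ 0.27  0.43  1.49 -0.    1.22  0.42] pos [ 0.6151  0.2201 -0.0092] F [ 0.6 -0.4 -1.4] open 0.0175 gf 55.0
x [ 0.15   0.989 -0.004] y [ 0.989 -0.15  -0.   ] z [-0.001 -0.004 -1.   ] grasp [0.6151 0.2202 0.0098]
-0.020 lat mm: min -21.5 max 19.0 mid -1.2 n 82
-0.008 lat mm: min -21.0 max 20.5 mid -0.2 n 84
0.004 lat mm: min -20.5 max 19.5 mid -0.5 n 81
0.016 lat mm: min -21.5 max 18.0 mid -1.7 n 80
0.028 lat mm: min -22.0 max 19.5 mid -1.2 n 84
0.040 lat mm: min -34.0 max 34.0 mid 0.0 n 137
0.052 lat mm: min -34.0 max 34.0 mid 0.0 n 116
0.064 lat mm: min -20.5 max 20.5 mid 0.0 n 83
0.074 lat mm: min -19.0 max 19.0 mid 0.0 n 77
0.080 lat mm: min -1.5 max 10.0 mid 4.3 n 24
0.086 lat mm: min -4.0 max 10.5 mid 3.3 n 30
0.092 lat mm: min -5.5 max 11.5 mid 3.0 n 35
0.098 lat mm: min -6.0 max 12.0 mid 3.0 n 37
0.104 lat mm: min -6.0 max 12.0 mid 3.0 n 29
0.110 lat mm: min -4.0 max 11.0 mid 3.5 n 31
0.116 lat mm: min -4.5 max 11.0 mid 3.3 n 32
0.122 lat mm: min -5.5 max 11.0 mid 2.8 n 34
0.128 lat mm: min -5.0 max 11.0 mid 3.0 n 33
0.134 lat mm: min -5.5 max 11.0 mid 2.8 n 34
0.140 lat mm: min -5.0 max 10.0 mid 2.5 n 31
0.146 lat mm: min -3.0 max 7.5 mid 2.3 n 22Traceback (most recent call last):
  File "lat.py", line 8, in <module>
    P=np.array([proj('top',c+e*x+a*y) for a in r],np.float32);w=cv2.remap(I,P[:,0].copy(),P[:,1].copy(),1).ravel()
                ~~~~^^^^^^^^^^^^^^^^^
  File "h.py", line 10, in proj
    K,R,t=cam(n); q=K@(R@np.array(p,float)+t); return q[:2]/q[2]
          ~~~^^^
  File "h.py", line 4, in cam
    m=eyes.camera_model(n); K=np.array([[m['fx'],0,m['cx']],[0,m['fy'],m['cy']],[0,0,1]]); R=cv2.Rodrigues(np.array(m['rvec'],float))[0]; return K,R,np.array(m['tvec'],float).ravel()
ValueError: time passes only in moves, steps and waits
```

The top view puts the rod about 3.5 mm to −x of the sleeve axis, with a small yaw error. I'll correct that and re-measure.

arm_command:
  deltas:
    - [[0.1,0,0.1,0,0,1],[0,0,0,0,0,0],[0,0,0,0,0,0],[0,0,0,0,0,0]]

```text
t: 16.48
tool_pos: [0.6156, 0.2204, -0.0089]
orientation: [2.362, 2.068, -0.006]
force: [-0.8, 0.0, -1.1]
opening: 0.0177
gripper_force: 55.0
```

```bash
sed -i 's/^def cam/import functools\n@functools.lru_cache\ndef cam/' h.py; sed -i 's/\.2,\.006/.15,.012/' lat.py; sed -i 's/-\.02,\.076/-.02,.03/' lat.py
python3 lat.py; cp pics/t9.png pics/tr9.png; cp pics/s9.png pics/sr9.png; python3 prof.py 9 | grep scene
python3 - <<'E'
from st import *
# steep check: sleeve rim centre in scene vs rod
S=cv2.imread('pics/s9.png');u=-R[:,0];O=s['tool_pos']-.0582*R[:,2]+.048*u
print('tip',proj('scene',O+.095*u),'collar',proj('scene',O),'mouth pred',proj('scene',[.5925,.0697,.05]))
z=cv2.resize(S[225:325,270:400],None,fx=6,fy=6,interpolation=2)
for e in(0,.095):
    q=((proj('scene',O+e*u)-[270,225]+.5)*6).astype(int);cv2.circle(z,tuple(int(i) for i in q),3,(255,0,255),-1)
for a in np.linspace(0,6.28,40):
    q=((proj('scene',np.array([.5925,.0697,.05])+.02*np.cos(a)*np.array([-.9888,.1495,0])+[0,0,.02*np.sin(a)])-[270,225]+.5)*6).astype(int);cv2.circle(z,tuple(int(i) for i in q),1,(0,255,255),-1)
cv2.imwrite('pics/last.png',z)
E
```

```text
t 16.48 q [ 0.27  0.43  1.49 -0.    1.23  0.4 ] pos [ 0.6156  0.2204 -0.0089] F [-0.8  0.  -1.1] open 0.0177 gf 55.0
x [ 0.132  0.991 -0.004] y [ 0.991 -0.132 -0.001] z [-0.002 -0.004 -1.   ] grasp [0.6156 0.2205 0.0101]
-0.020 lat mm: min -21.5 max 19.0 mid -1.2 n 82
-0.008 lat mm: min -19.5 max 20.5 mid 0.5 n 81
0.004 lat mm: min -20.5 max 19.5 mid -0.5 n 81
0.016 lat mm: min -21.5 max 18.0 mid -1.7 n 80
0.028 lat mm: min -22.0 max 19.0 mid -1.5 n 83
0.074 lat mm: min -19.0 max 19.0 mid 0.0 n 77
0.086 lat mm: min -7.0 max 7.0 mid 0.0 n 29
0.098 lat mm: min -8.5 max 9.0 mid 0.3 n 36
0.110 lat mm: min -7.0 max 8.0 mid 0.5 n 31
0.122 lat mm: min -8.0 max 8.5 mid 0.3 n 34
0.134 lat mm: min -7.5 max 8.5 mid 0.5 n 33
0.146 lat mm: min -6.0 max 6.0 mid 0.0 n 25
scene 0.02 px/m 374 normal [ 0.69 -0.73] off 0.00 ext  
scene 0.03 px/m 370 normal [ 0.69 -0.73] off -5.93 ext -6.5 -5.5
scene 0.04 px/m 366 normal [ 0.69 -0.73] off 4.24 ext 4.5 4.5
scene 0.05 px/m 362 normal [ 0.69 -0.73] off 7.24 ext 7.0 8.0
scene 0.06 px/m 358 normal [ 0.69 -0.73] off -2.56 ext  
scene 0.07 px/m 354 normal [ 0.69 -0.73] off -7.39 ext  
scene 0.08 px/m 351 normal [ 0.69 -0.73] off 2.06 ext 1.5 4.0
scene 0.088 px/m 348 normal [ 0.69 -0.73] off 3.10 ext 1.0 5.5
scene 0.094 px/m 346 normal [ 0.69 -0.73] off 3.21 ext -1.0 8.0
scene 0.1 px/m 343 normal [ 0.69 -0.73] off 0.60 ext -5.0 7.5
scene 0.11 px/m 340 normal [ 0.69 -0.73] off 7.14 ext 7.0 8.0
t 16.58 q [ 0.27  0.43  1.49 -0.    1.23  0.4 ] pos [ 0.6155  0.2204 -0.009 ] F [ 0.4 -0.6 -1.4] open 0.0174 gf 55.0
x [ 0.132  0.991 -0.004] y [ 0.991 -0.132 -0.001] z [-0.002 -0.004 -1.   ] grasp [0.6155 0.2204 0.01  ]
tip [319.5802277 292.8030928] collar [344.79902657 316.65524946] mouth pred [318.27009238 289.97781095]
```

View pics/last.png

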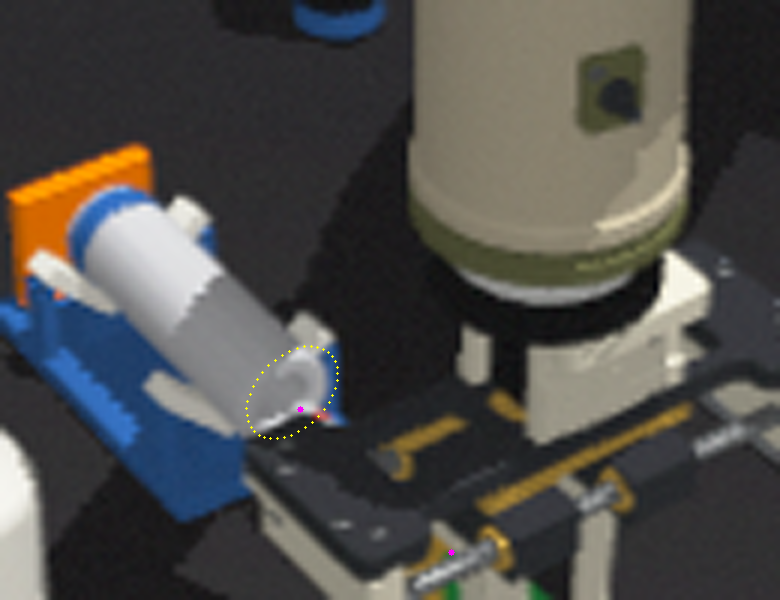

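The last picture shows the sleeve properly laid in the V's with its blue-band end at the orange plate. The rod tip (320,413) is just outside the mouth at about (290,385). The top profiles agree laterally within 0.5 mm, so I'll insert gradually.

arm_command:
  deltas:
    - [[-0.07,-0.5,0.05,0,0,0],[-0.07,-0.5,0,0,0,0],[-0.07,-0.5,0,0,0,0],[-0.07,-0.5,0,0,0,0],[0,0,0,0,0,0],[0,0,0,0,0,0]]

```text
t: 17.08
tool_pos: [0.6127, 0.1997, -0.0084]
orientation: [2.363, 2.067, -0.006]
force: [-0.5, -0.1, -1.3]
opening: 0.0176
gripper_force: 55.0
```

arm_command:
  deltas:
    - [[-0.07,-0.5,0,0,0,0],[-0.08,-0.5,0,0,0,0],[-0.07,-0.5,0,0,0,0],[0,0,0,0,0,0],[0,0,0,0,0,0]]

```text
t: 17.5
tool_pos: [0.6105, 0.1849, -0.0085]
orientation: [2.363, 2.068, -0.006]
force: [-0.2, 0.2, -1.4]
opening: 0.0172
gripper_force: 55.0
```

```bash
sed -i 's/arange(.074,.15,.012)/arange(.08,.18,.012)/' lat.py; python3 lat.py
```

```text
t 17.5 q [ 0.22  0.39  1.54 -0.    1.22  0.35] pos [ 0.6105  0.1849 -0.0085] F [-0.2  0.2 -1.4] open 0.0172 gf 55.0
x [ 0.133  0.991 -0.004] y [ 0.991 -0.133 -0.001] z [-0.002 -0.004 -1.   ] grasp [0.6105 0.1849 0.0105]
-0.020 lat mm: min -21.5 max 21.0 mid -0.2 n 86
-0.008 lat mm: min -22.0 max 20.0 mid -1.0 n 85
0.004 lat mm: min -20.0 max 19.0 mid -0.5 n 79
0.016 lat mm: min -20.5 max 18.0 mid -1.2 n 78
0.028 lat mm: min -21.5 max 17.5 mid -2.0 n 79
0.080 lat mm: min -11.5 max 11.0 mid -0.2 n 46
0.092 lat mm: min -8.0 max 8.5 mid 0.3 n 34
0.104 lat mm: min -8.0 max 8.5 mid 0.3 n 34
0.116 lat mm: min -5.0 max 5.0 mid 0.0 n 21
0.128 lat mm: min -4.5 max 34.0 mid 14.8 n 22
0.140 lat mm: min -4.0 max 34.0 mid 15.0 n 77
0.152 lat mm: min -33.5 max 34.0 mid 0.3 n 136
0.164 lat mm: min -34.0 max 31.0 mid -1.5 n 131
0.176 lat mm: min -34.0 max 23.0 mid -5.5 n 115
```

arm_command:
  deltas:
    - [[-0.07,-0.6,0,0,0,0],[-0.08,-0.6,0,0,0,0],[-0.08,-0.6,0,0,0,0],[-0.08,-0.6,0,0,0,0],[0,0,0,0,0,0],[0,0,0,0,0,0]]

```text
t: 18.1
tool_pos: [0.6074, 0.1607, -0.0084]
orientation: [2.363, 2.067, -0.006]
force: [-0.9, -0.3, -2.0]
opening: 0.0177
gripper_force: 55.0
```

arm_command:
  deltas:
    - [[-0.08,-0.6,0,0,0,0],[-0.08,-0.6,0,0,0,0],[-0.08,-0.6,0,0,0,0],[-0.08,-0.6,0,0,0,0],[-0.04,-0.3,0,0,0,0],[0,0,0,0,0,0],[0,0,0,0,0,0]]

```text
t: 18.68
tool_pos: [0.6038, 0.134, -0.0084]
orientation: [2.363, 2.068, -0.006]
force: [0.6, 0.1, -1.8]
opening: 0.0175
gripper_force: 55.0
```

arm_command:
  deltas:
    - [[-0.06,-0.4,0,0,0,0],[-0.06,-0.4,0,0,0,0],[-0.05,-0.3,0,0,0,0],[0,0,0,0,0,0],[0,0,0,0,0,0]]

```text
t: 19.1
tool_pos: [0.6021, 0.1231, -0.0085]
orientation: [2.363, 2.068, -0.006]
force: [0.5, 0.3, -1.1]
opening: 0.0175
gripper_force: 55.0
```

arm_command:
  deltas:
    - [[-0.03,-0.2,0,0,0,0],[0,0,0,0,0,0],[0,0,0,0,0,0]]

```text
t: 19.35
tool_pos: [0.6018, 0.1213, -0.0085]
orientation: [2.362, 2.068, -0.006]
force: [-0.7, 0.2, -0.1]
opening: 0.0178
gripper_force: 55.0
```

arm_command:
  deltas:
    - [[-0.03,-0.2,0,0,0,0],[0,0,0,0,0,0],[0,0,0,0,0,0]]

```text
t: 19.6
tool_pos: [0.6015, 0.1194, -0.0084]
orientation: [2.362, 2.068, -0.006]
force: [0.2, 0.9, -2.1]
opening: 0.0174
gripper_force: 55.0
```

```bash
cat > sl.py <<'E'
from st import *
from meas import *
# blue band position along the cradle = sleeve position; brass collar
T=eyes.read_camera('top');x=np.array([.1495,.9888,0]);c=np.array([.5815,-.003,.065])
hs=cv2.cvtColor(T,cv2.COLOR_BGR2HSV)
r=np.arange(-.08,.12,.0015);row=[]
for a in r:
    P=[proj('top',c+a*x+b*np.array([-x[1],x[0],0])) for b in(-.004,0,.004)]
    px=np.mean([cv2.remap(hs.astype(np.float32),np.float32([[p[0]]]),np.float32([[p[1]]]),0).ravel() for p in P],0);row.append('o' if 4<px[0]<17 and px[1]>130 else 'b' if 95<px[0]<128 and px[1]>100 else 'B' if 15<px[0]<33 and px[1]>100 else 'g' if 45<px[0]<80 and px[1]>100 else 'W' if px[2]>110 else '.')
s0='';
import itertools
i=0
for k,g in itertools.groupby(row):
    n=len(list(g));print(k,r[i].round(4),r[i+n-1].round(4),end=' | ');i+=n
print()
E
python3 sl.py
```

```text
t 19.6 q [ 0.11  0.33  1.62 -0.    1.2   0.25] pos [ 0.6015  0.1194 -0.0084] F [ 0.2  0.9 -2.1] open 0.0174 gf 55.0
x [ 0.132  0.991 -0.004] y [ 0.991 -0.132 -0.001] z [-0.002 -0.004 -1.   ] grasp [0.6016 0.1194 0.0106]
o -0.08 -0.0695 | W -0.068 -0.068 | g -0.0665 -0.0665 | . -0.065 -0.065 | b -0.0635 -0.0575 | W -0.056 -0.05 | b -0.0485 -0.041 | W -0.0395 0.0925 | . 0.094 0.094 | g 0.0955 0.0955 | . 0.097 0.1045 | W 0.106 0.115 | . 0.1165 0.1195 |
```

arm_command:
  deltas:
    - [[-0.03,-0.2,0,0,0,0],[0,0,0,0,0,0],[0,0,0,0,0,0]]

```text
t: 19.9
tool_pos: [0.6012, 0.1173, -0.0084]
orientation: [2.362, 2.068, -0.006]
force: [0.2, 2.4, -1.7]
opening: 0.0176
gripper_force: 55.0
```

arm_command:
  deltas:
    - [[-0.02,-0.15,0,0,0,0],[0,0,0,0,0,0],[0,0,0,0,0,0]]

```text
t: 20.15
tool_pos: [0.601, 0.1157, -0.0085]
orientation: [2.362, 2.068, -0.006]
force: [-0.2, 1.9, -0.5]
opening: 0.0179
gripper_force: 55.0
```

arm_command:
  deltas:
    - [[-0.02,-0.15,0,0,0,0],[0,0,0,0,0,0],[0,0,0,0,0,0]]

```text
t: 20.4
tool_pos: [0.6008, 0.1141, -0.0085]
orientation: [2.362, 2.068, -0.006]
force: [0.7, 1.6, -1.0]
opening: 0.0177
gripper_force: 55.0
```

```bash
python3 sl.py
```

```text
t 20.4 q [ 0.11  0.33  1.62 -0.    1.2   0.24] pos [ 0.6008  0.1141 -0.0085] F [ 0.7  1.6 -1. ] open 0.0177 gf 55.0
x [ 0.132  0.991 -0.004] y [ 0.991 -0.132 -0.001] z [-0.002 -0.004 -1.   ] grasp [0.6008 0.1142 0.0105]
o -0.08 -0.0695 | W -0.068 -0.068 | g -0.0665 -0.0665 | . -0.065 -0.062 | W -0.0605 -0.0545 | b -0.053 -0.047 | W -0.0455 0.085 | g 0.0865 0.0895 | . 0.091 0.0955 | W 0.097 0.106 | . 0.1075 0.1165 | W 0.118 0.1195 |
```

Contact came exactly where expected: Fy held steady at about 2 N and the sleeve slid about 4 mm. The collar is seated, so I'll withdraw.

arm_command:
  deltas:
    - [[0,0,0,0,0,0],[0.05,0.3,0,0,0,0],[0.07,0.5,0,0,0,0],[0.09,0.6,0,0,0,0],[0.1,0.7,0,0,0,0],[0.1,0.7,0,0,0,0],[0.1,0.7,0,0,0,0],[0.1,0.7,0,0,0,0],[0.1,0.7,0,0,0,0],[0.1,0.7,0,0,0,0],[0.1,0.7,0,0,0,0]]

```text
t: 21.37
tool_pos: [0.6099, 0.1781, -0.0085]
orientation: [2.362, 2.068, -0.006]
force: [0.6, 0.1, -1.3]
opening: 0.0177
gripper_force: 55.0
```

arm_command:
  deltas:
    - [[0.1,0.7,0,0,0,0],[0.1,0.7,0,0,0,0],[0.1,0.7,0,0,0,0],[0.1,0.7,0,0,0,0],[0.1,0.7,0,0,0,0],[0.1,0.7,0,0,0,0],[0.1,0.7,0,0,0,0],[0.1,0.7,0,0,0,0],[0.1,0.7,0,0,0,0],[0,0,0,0,0,0],[0,0,0,0,0,0]]

```text
t: 22.28
tool_pos: [0.6189, 0.2407, -0.0085]
orientation: [2.361, 2.069, -0.006]
force: [0.6, 0.7, -1.6]
opening: 0.0173
gripper_force: 55.0
```

```bash
python3 sl.py
```

```text
t 22.28 q [ 0.3   0.45  1.46 -0.    1.23  0.43] pos [ 0.6189  0.2407 -0.0085] F [ 0.6  0.7 -1.6] open 0.0173 gf 55.0
x [ 0.131  0.991 -0.004] y [ 0.991 -0.131 -0.001] z [-0.002 -0.004 -1.   ] grasp [0.6189 0.2408 0.0105]
o -0.08 -0.0695 | W -0.068 -0.068 | g -0.0665 -0.0665 | . -0.065 -0.065 | W -0.0635 -0.0545 | b -0.053 -0.047 | W -0.0455 0.0685 | . 0.07 0.1015 | W 0.103 0.1195 |
```

The rod is fully out and the sleeve is still in place. Now to the tile: lift, translate, lower.

arm_command:
  deltas:
    - [[0,0,0.8,0,0,0],[0,0,1.5,0,0,0],[0,0,1.5,0,0,0],[0,0,1.5,0,0,0],[0,0,1.5,0,0,0],[0,0,1.5,0,0,0],[-1,-0.4,1,0,0,0],[-1.5,-0.7,0,0,0,0],[-2,-0.8,0,0,0,0],[-2,-0.8,0,0,0,0],[-2,-0.9,0,0,0,0],[-2,-0.9,0,0,0,0]]

```text
t: 23.33
tool_pos: [0.5137, 0.1951, 0.0864]
orientation: [2.361, 2.068, -0.003]
force: [0.9, -0.1, -0.8]
opening: 0.0177
gripper_force: 55.0
```

arm_command:
  deltas:
    - [[-2,-0.9,0,0,0,0],[-2,-0.9,0,0,0,0],[-2,-0.8,0,0,0,0],[-1.5,-0.7,0,0,0,0],[-1.5,-0.6,-0.8,0,0,0],[-0.6,-0.2,-1,0,0,0],[0,0,-1,0,0,0],[0,0,-1,0,0,0],[0,0,0,0,0,0],[0,0,0,0,0,0],[0,0,0,0,0,0]]

```text
t: 24.25
tool_pos: [0.4185, 0.1545, 0.047]
orientation: [2.362, 2.068, -0.006]
force: [0.7, 0.4, -1.5]
opening: 0.0178
gripper_force: 55.0
```

```bash
python3 rod.py; python3 - <<'E'
from st import *
import glob,os
f=max(glob.glob('pics/tr*.png'),key=os.path.getmtime);T=cv2.imread(f);S=cv2.imread(f.replace('/tr','/sr'))
u=-R[:,0];O=s['tool_pos']-.0582*R[:,2]+.048*u
for n,I in(('top',T),('scene',S)):
    tp=proj(n,O+.095*u);h=cv2.cvtColor(I,cv2.COLOR_BGR2HSV);a,b=tp.round().astype(int);w=30
    m=cv2.inRange(h[b-w:b+w,a-w:a+w],(0,0,215),(179,40,255));k=cv2.connectedComponentsWithStats(m);i=1+k[2][1:,4].argmax()
    print(n,'tip pred',tp.round(1),'tile blob',k[2][i],k[3][i]+[a-w,b-w])
E
```

```text
t 24.25 q [ 0.24 -0.19  2.05 -0.    1.28  0.38] pos [0.4185 0.1545 0.047 ] F [ 0.7  0.4 -1.5] open 0.0178 gf 55.0
x [ 0.132  0.991 -0.004] y [ 0.991 -0.132 -0.001] z [-0.001 -0.004 -1.   ] grasp [0.4186 0.1545 0.066 ]
heading 82.40800138238869 pred origin [0.4123 0.1071 0.1054] tip [0.3997 0.0129 0.1058]
top brass pred [289.9 276.5] []
top red pred [322.6 281.4] [(3, [318.0, 281.0])]
top red2 pred [322.6 281.4] [(3, [320.3, 281.7])]
scene brass pred [388.7 245.9] [(15, [399.1, 230.7]), (14, [398.6, 237.0]), (9, [385.4, 252.1])]
scene red pred [364.5 228. ] []
scene red2 pred [364.5 228. ] []
t 24.35 q [ 0.24 -0.19  2.05 -0.    1.28  0.38] pos [0.4187 0.1545 0.0471] F [ 0.2 -0.2 -2. ] open 0.0174 gf 55.0
x [ 0.132  0.991 -0.004] y [ 0.991 -0.132 -0.   ] z [-0.001 -0.004 -1.   ] grasp [0.4187 0.1546 0.0661]
top tip pred [325.5 281.7] tile blob [ 20  19  24  27 427] [327.38641686 284.76112412]
scene tip pred [362.4 226.4] tile blob [16 55 27  5 95] [360.64210526 253.48421053]
```

arm_command:
  deltas:
    - [[0,0,0,0,0,0],[0,0,0,0,0,0],[0,0,0,0,0,0],[0,0,0,0,0,0],[0,0,0,0,0,0],[0,0,0,0,0,0]]

```text
t: 24.85
tool_pos: [0.4179, 0.1543, 0.0466]
orientation: [2.362, 2.068, -0.006]
force: [-0.1, 0.2, -0.6]
opening: 0.0177
gripper_force: 55.0
```

```bash
python3 - <<'E'
from st import *
S=eyes.read_camera('scene').astype(int);S0=cv2.imread('pics/scene0.png').astype(int)
d=abs(S-S0).max(2)>50
for n,(a,b,w,h) in dict(rack=(135,235,75,50),jar=(172,203,28,32),carton=(193,260,38,62),bottle=(244,275,38,78),marker=(425,398,30,66),bigrod=(475,315,128,38),decoyA=(236,188,22,52),decoyB=(316,183,20,52)).items(): print(n,d[b:b+h,a:a+w].sum(),w*h)
E
```

```text
t 24.85 q [ 0.24 -0.19  2.05 -0.    1.28  0.38] pos [0.4179 0.1543 0.0466] F [-0.1  0.2 -0.6] open 0.0177 gf 55.0
x [ 0.132  0.991 -0.004] y [ 0.991 -0.132 -0.001] z [-0.002 -0.004 -1.   ] grasp [0.4179 0.1543 0.0656]
rack 0 3750
jar 0 896
carton 0 2356
bottle 5 2964
marker 0 1980
bigrod 0 4864
decoyA 0 1144
decoyB 0 1040
```

The bystanders haven't moved, so I'll hand the job in.

```bash
python3 -c "
from plant import ticket
print(ticket.close_job())"
```

```text
the job is handed in; nothing more can be done
None
```

The job is handed in, with no verdict returned: the sleeve lies in the cradle closed end to the orange plate, the rod went in to the collar and was drawn right out, and it is now held still about 10 cm above the middle of the tile (its level inferred from the tool pose, not seen directly); the bystanders I compared before and after had not moved (the dish was not compared).

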